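# Hold the keepsake box open

### The job

One of the storage boxes has a wooden napkin ring sitting on the post on its lid: lift the ring up off the post and set it down in the shallow tray (do not drop it in from above), leaving the lid shut meanwhile. Then raise that box's lid by its front bar and keep holding it 60 degrees open from shut so that I can look inside; it falls shut if let go, so finish while still holding it there. Leave the other boxes and everything else on the table where they are.

Things in the scene. Friction and masses are not known exactly. Their poses are not given: they have to be found in the camera images.
- box: the storage box with the post on its lid: off-white felt-board box 160 deep (x) x 190 wide (y) x 90 high mm, fixed to the table; origin at the centre of its underside on the table, its x axis points from its front (bar) side to its hinge side, z up. It stands beside a twin box without a post, and the two boxes and the tray swap places in a row from left to right
- lid (a joint): hinge angle of that box's lid in rad: 0 shut, grows as the front edge rises (60 degrees = 1.047), stop at 1.9. The lid is a 12 mm slab of about 0.4 kg lying on the box (underside at 90 mm, top at 102 mm above the table), hinged along the rear (+x) top rim of the box; almost no friction: it falls shut when let go before upright
- lid_hinge (a point): middle of the lid's hinge line: on the rear rim, 80 mm behind the box's centre along box x, 90 mm above the table; the hinge line runs along box y
- lid_bar (a point): middle of the round steel bar handle, 10 mm thick, along box y, 100 mm free between its two arms; its axis is 45 mm ahead of the front wall, 96 mm above the table when shut. From the hinge it lies 205 mm to the front and 6 mm above the lid's underside. Fingers fit before and behind it from above; it may turn between the fingers as the lid rises
- lid_post (a point): top end of the round wooden post, 14 mm thick, standing 45 mm up from the middle of the lid's top (80 mm ahead of the hinge); when shut its top is 147 mm above the table
- ring: wooden napkin ring, 52 mm outside and 38 mm inside diameter, 30 mm high, about 40 g; origin at the centre of its underside, z along its axis. It starts lying flat on the lid around the post (underside about 102 mm above the table), loose, up to 5 mm off the post's axis, and can be gripped across its outside from above
- tray: shallow empty wooden open tray, 120 (x) x 170 (y) mm outside, 18 mm high, walls and floor 5 mm thick, fixed to the table; origin at the centre of its underside, so the inner floor is at +5 mm
- spare_lid (a joint): lid angle of the twin box without a post (same shape and bar); 0 shut, to be left shut
- wallet: black wallet 85 x 110 x 20 mm lying at the front of the table; origin at the centre of its underside; bystander
- notepad: brown card-covered notepad 105 x 150 x 12 mm lying at the front; origin at the centre of its underside; bystander
- pen: black pen 140 x 10 x 12 mm lying at the front; origin at the middle of its underside; bystander
- case: dark brown spectacle case 65 x 160 x 45 mm at the front right; origin at the centre of its underside; bystander
Things that resemble listed ones, but are neither listed nor needed, are in the scene too. Several things have the shape of the tray; the one meant has the colours described above.

How it is judged (in metres and radians):
On the way, in this order (a step that is already met when the one before it is completed fails the run):
1. the ring, still in the fingers, is lowered into the tray (underside less than 34 mm above the tray's underside) while the lid is shut (x of ring in the frame of tray between -0.05 and 0.05 m and y of ring in the frame of tray between -0.075 and 0.075 m and z of ring in the frame of tray below 0.034 m and contact force between the fingers and ring above 0.3 N and value of joint lid below 0.1 rad), for 0.04 s.
2. the ring is let go and rests in the tray while the lid is still shut (x of ring in the frame of tray between -0.05 and 0.05 m and y of ring in the frame of tray between -0.075 and 0.075 m and z of ring in the frame of tray below 0.034 m and contact force between the fingers and ring below 0.1 N and linear speed of ring below 0.03 m/s and value of joint lid below 0.1 rad), for 0.2 s.
At the end, for the whole second after the job is handed in: the lid stands still (under 0.1 rad/s) 60 degrees from shut, within 6 degrees, carried by the fingers (over 0.3 N); the ring rests untouched in the tray (within 50 mm in x, 75 mm in y of its centre, underside below 34 mm); the twin lid is shut (under 0.1 rad) (value of joint lid between 0.942 and 1.152 rad and velocity of joint lid between -0.1 and 0.1 rad/s and contact force between the fingers and box above 0.3 N and value of joint spare_lid below 0.1 rad and x of ring in the frame of tray between -0.05 and 0.05 m and y of ring in the frame of tray between -0.075 and 0.075 m and z of ring in the frame of tray below 0.034 m and contact force between the fingers and ring below 0.1 N and linear speed of ring below 0.03 m/s); the arm keeps its last pose, push and grip.
It fails at once if the lid is raised more than 0.2 rad while the ring is still on it (value of joint lid above 0.2 rad and distance between ring and lid_post below 0.07 m).
It fails at once if the twin box's lid is opened by more than 0.2 rad (value of joint spare_lid above 0.2 rad).
It fails at once if a bystander (wallet, notepad, pen or case) is moved more than 40 mm (distance of any of wallet, notepad, pen, case from where it was at the start of the episode above 0.04 m).
It also fails if it takes over 64 s, if anything falls off the work surface, if the arm or the gripper's body presses on something with over 40 N, if the wrist force passes 120 N, or if a joint passes its speed limit or range.

### The arm

A 7-joint arm with a two-finger parallel gripper is mounted at the origin on the work surface. World frame = base frame: x ahead of the robot, y to its left, z up, the work surface at z = 0. Lengths are in m, angles in degrees, forces in N, time in s.
With the tool pointing down it reaches from about 0.425 to 0.875 m from the base axis. Payload 4.7 kg.
Tool frame: the origin (TCP) lies between the finger pads; the fingertips stand 22 mm ahead of it and the grasp point (between the pads) lies 3 mm ahead of it; z points along the fingers, y is the line along which they close (so a half turn about z gives the same grasp; the last joint's range is limited). The gripper opens to 87 mm and grips with 3 to 60 N. Pads are 19 mm wide; open, the fingers measure 117 mm over their backs; the gripper's body (75 mm by 190 mm) begins 51 mm behind the grasp point.
Start: joints at [-71.328, 18.392, -4.016, 83.108, 1.295, 78.541, -3.26], TCP at [0.199, 0.619, 0.245] pointing down, gripper open.
Joint ranges: [-163.93, 163.93], [-17.29, 119.83], [-79.2, 71.16], [3.27, 140.29], [-89.18, 269.18], [5.43, 117.66], [-154.24, 154.24]. Speed limits (degrees/s): [147.25, 147.25, 180, 180, 180, 180, 180].

### API

Orientations are given as a 3x3 rotation matrix whose columns are the frame's x, y, z axes.
In Python, from bench import ctrl, vision, finish_job gives the robot as it stands.
- The arm moves only by the tool apply_moves, never from a script. Its argument "steps" is a list of rows, each an object of numbers: "dx", "dy", "dz": the shift along the tool's x, y, z in mm; "ax", "ay", "az": the turn, a rotation vector about the tool's x, y, z in degrees; "claw": the opening, from -1 (shut) to 1 (fully open). A call has 1 to 10 rows; each row is the pose to reach, as a shift and turn from the pose commanded when the call began, along the tool's axes at that moment; what a row does not reach only later rows make up. A row lasts 1/10 s, in which the tool goes at most 50 mm and 8.59 degrees, less where a joint would pass 70% of its speed; a pose out of reach is approached as far as the arm can. A call with a gripper value outside its range is refused whole. The fingers move at their own pace and stop on an object; "newtons" is the grip in N (left out, the last holds). Time passes only in rows, so rows that repeat a pose let the fingers close. It gives the time, the measured TCP pose, the force, the opening and the grip force at its end, in the units of the state.
- ctrl.read_state(): the state, without advancing time (a new reading comes with each control period).
- vision.read_camera(name): name is "scene" or "top" or "wrist"; returns the picture (480x640x3 uint8, red, green, blue); there is no depth.
- vision.camera_info(name): a dict with "vfov" (degrees; the focal length in pixels is half the picture's height over the tangent of half this angle, whatever the lens; pixels are square), "cx", "cy" (the principal point, pixels), "eye" and "attitude" of the camera in the world; the wrist camera has in their place "T_tool_cam" (4x4, takes a point from camera to tool coordinates, whose origin is the TCP and whose axes are the flange's). Camera axes: x right, y down, z forward; pixel columns grow to the right and rows downward; lengths in m; the calibration is good to about 2 mm. A picture is of the moment at which its call begins: read the wrist's pose just before it. camera_info takes no time and is no camera call.
- finish_job(): hands the job in; it is judged then, once.
The state is a dict: "time_s": time; "joints": joint angles; "joint_velocities": joint speeds; "joint_efforts": joint torques, N m; "tcp_pos": TCP position; "eef_rot": TCP orientation; "ft_force": force on the tool from outside, world axes, zero at the start; "wrist_torque": the same for the moment, N m; "finger_gap": opening from 0.0 (shut) to 1.0 (fully open); "finger_force": force on a finger pad.
Only numpy, scipy, OpenCV 4.12 (cv2) and the standard library are available. Lean on these libraries where they do the work, as an engineer would, in place of code of your own. Each camera call takes 0.05 s, during which the arm holds its last target. There are 200 camera calls.

## Working session

There is one attempt and no reset: what is moved stays moved. The work goes in short steps, Python scripts to look and compute and a tool call to move; the robot and the scene stay as the last step left them, time stands still between calls to the robot, and variables do not carry over. Pictures are saved under pics/ and viewed, at most 10 in all, crops included, and the job is handed in when it is done.

Besides the shell and the picture viewer there is one more tool, called by a JSON object that holds its "op" and its "data". apply_moves: Moves the arm, as the interface text tells. Its arguments: {"type":"object","properties":{"steps":{"type":"array"},"newtons":{"type":"number"}},"required":["steps"]}

```bash
mkdir -p pics; ls; python3 - <<'E'
from bench import ctrl, vision
import cv2,numpy as np
for n in ("scene","top"):
    im=vision.read_camera(n); cv2.imwrite(f"pics/{n}.png",im[:,:,::-1]); print(n,vision.camera_info(n))
print(vision.camera_info("wrist"))
s=ctrl.read_state();print(s)
E
```

```text
pics
scene {'vfov': 45.940644939460306, 'cx': 316.70323761995405, 'cy': 240.8736669282674, 'eye': array([ 1.34089045, -0.49876549,  1.08809612]), 'attitude': array([[ 0.57614162,  0.576626  , -0.57927825],
       [ 0.81734758, -0.40813892,  0.40665164],
       [-0.00194009, -0.70776061, -0.70644969]])}
top {'vfov': 54.15054250322721, 'cx': 309.63602421406097, 'cy': 239.6799582932535, 'eye': array([0.37218066, 0.05378599, 1.19820179]), 'attitude': array([[ 0.00591462, -0.99065968,  0.13622929],
       [-0.99992281, -0.0043706 ,  0.01163025],
       [-0.01092622, -0.13628757, -0.99060906]])}
{'vfov': 64.91622332438496, 'cx': 319.734257158892, 'cy': 236.56503042359654, 'T_tool_cam': array([[-5.14507864e-04, -9.59084955e-01, -2.83117969e-01,
         7.75357300e-02],
       [ 9.99999671e-01, -6.70929520e-04,  4.55537010e-04,
         9.80305063e-04],
       [-6.26850895e-04, -2.83117642e-01,  9.59084985e-01,
        -1.40470552e-01],
       [ 0.00000000e+00,  0.00000000e+00,  0.00000000e+00,
         1.00000000e+00]])}
{'time_s': 0.1, 'joints': array([-71.32723031,  18.43498292,  -4.01423337,  83.16872755,
         1.29357133,  78.5419346 ,  -3.25952029]), 'joint_velocities': array([ 0.05528628, -0.09596228,  0.06012774, -0.07522454, -0.00847449,
        0.03339839, -0.00269383]), 'joint_efforts': array([-1.72221467e-04, -4.92571449e+01, -4.06008130e-01, -3.13396990e+01,
       -6.41762861e-02,  3.94692470e-02,  8.07478978e-05]), 'tcp_pos': array([0.19930938, 0.61819413, 0.2435616 ]), 'eef_rot': array([[-9.51786312e-01,  3.06761474e-01, -4.62049999e-04],
       [ 3.06761812e-01,  9.51784808e-01, -1.69390591e-03],
       [-7.98529048e-05, -1.75397576e-03, -9.99998459e-01]]), 'ft_force': array([ 0.46718102, -0.18698233, -1.47463217]), 'wrist_torque': array([-0.03940364, -0.00370957, -0.02364637]), 'finger_force': 0.0, 'finger_gap': 1.0010956027951399}
```

View pics/top.png

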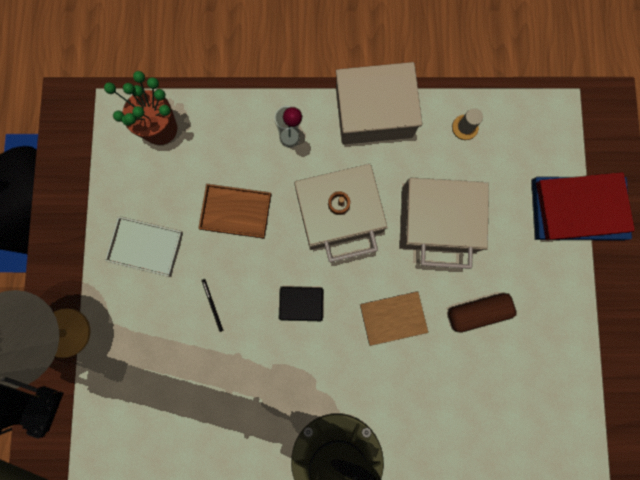

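View pics/scene.png

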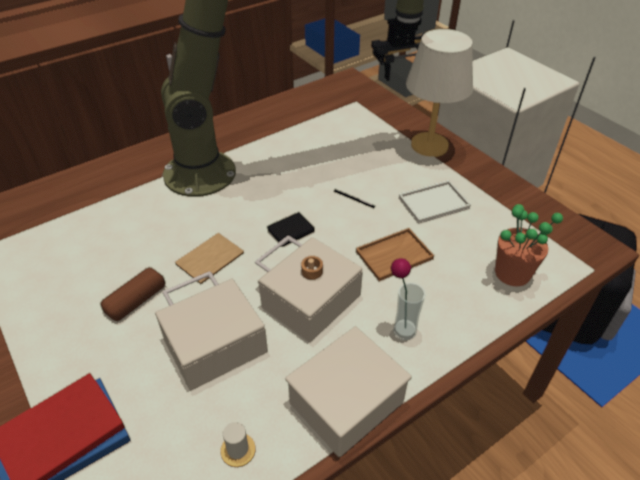

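The top view shows the post box with the ring at (340,203) and its bar at about (328..380, 258..250). The wooden tray is at (235,211), and the twin box is on the right with its lid at (447,213). I'll measure these with masks.

```bash
cat > h.py <<'E'
import cv2,numpy as np
from bench import ctrl,vision
def ray(n,uv,z,info=None,s=None):
    i=vision.camera_info(n)
    f=240/np.tan(np.radians(i['vfov']/2))
    if n=='wrist':
        s=s or ctrl.read_state(); R0=np.array(s['eef_rot']); T=i['T_tool_cam']
        R=R0@T[:3,:3]; e=np.array(s['tcp_pos'])+R0@T[:3,3]
    else: R,e=i['attitude'],i['eye']
    d=R@np.array([(uv[0]-i['cx'])/f,(uv[1]-i['cy'])/f,1]); return e+d*(z-e[2])/d[2]
def comps(m,minA=40):
    n,l,st,c=cv2.connectedComponentsWithStats(m.astype(np.uint8))
    return [(c[k],st[k],l==k) for k in range(1,n) if st[k][4]>=minA]
E
python3 - <<'E'
from h import *
im=cv2.imread('pics/top.png'); hsv=cv2.cvtColor(im,cv2.COLOR_BGR2HSV)
roi=im[155:275,190:400]; cv2.imwrite('pics/c1.png',cv2.resize(roi,None,fx=3.8,fy=3.8,interpolation=cv2.INTER_CUBIC))
wood=(hsv[...,1]>110)&(hsv[...,2]>60)&(hsv[...,0]<22)
w=np.zeros_like(wood); w[170:250,190:290]=wood[170:250,190:290]
for c,st,m in comps(w,500):
    r=cv2.minAreaRect(np.argwhere(m)[:,::-1].astype(np.float32)); print('tray',c,st,r)
    P=[ray('top',p,.018) for p in cv2.boxPoints(r)]; print(np.round(P,4), np.mean(P,0))
w=np.zeros_like(wood); w[185:225,320:360]=(hsv[185:225,320:360,1]>95)
for c,st,m in comps(w,30):
    (x,y),rad=cv2.minEnclosingCircle(np.argwhere(m)[:,::-1].astype(np.float32)); print('ring',c,st,(x,y),rad,ray('top',(x,y),.132))
for p in [(340,203)]: print(hsv[p[1]-14:p[1]+14:3,p[0]-14:p[0]+14:3,1])
print('hsv lid',hsv[190,320],'cloth',hsv[160,240],'bar',hsv[250:262,350])
E
```

```text
tray [235.06818182 210.72252374] [ 199  184   72   54 2948] ((234.42620849609375, 210.53140258789062), (66.47303009033203, 45.67269515991211), 7.907163143157959)
[[0.5618 0.3519 0.018 ]
 [0.6804 0.3401 0.018 ]
 [0.6567 0.1692 0.018 ]
 [0.539  0.1832 0.018 ]] [0.60948768 0.26107483 0.018     ]
ring [339.17090909 201.83272727] [328 191  22  23 275] (338.9362487792969, 202.2785186767578) 11.465885162353516 [ 0.60655042 -0.00104903  0.132     ]
[[ 51  54  50  49  51  50  51  49  48  52]
 [ 51  49  56 123 154 155  91  49  53  52]
 [ 52  54 162 190 148 153 173 125  48  51]
 [ 48 124 163  52  64 132 137 176  60  50]
 [ 47 164  54  49  77 135  72 158  92  49]
 [ 43 170  55  45  71 154  59 141  68  49]
 [ 44 133 129  47  44  50  59 176  49  50]
 [ 46  49 193 164 123 135 175 113  51  49]
 [ 45  44  45 111 181 167  92  46  48  47]
 [ 44  44  42  41  44  47  44  46  47  49]]
hsv lid [ 26  49 156] cloth [ 32  40 159] bar [[ 31  40 159]
 [ 30  43 154]
 [ 23  52 143]
 [ 17  47 125]
 [ 14  43 130]
 [ 14  34 141]
 [ 14  42 129]
 [ 17  52 103]
 [ 20  56  91]
 [ 19  61  92]
 [ 17  61  88]
 [ 20  53 101]]
```

View pics/c1.png

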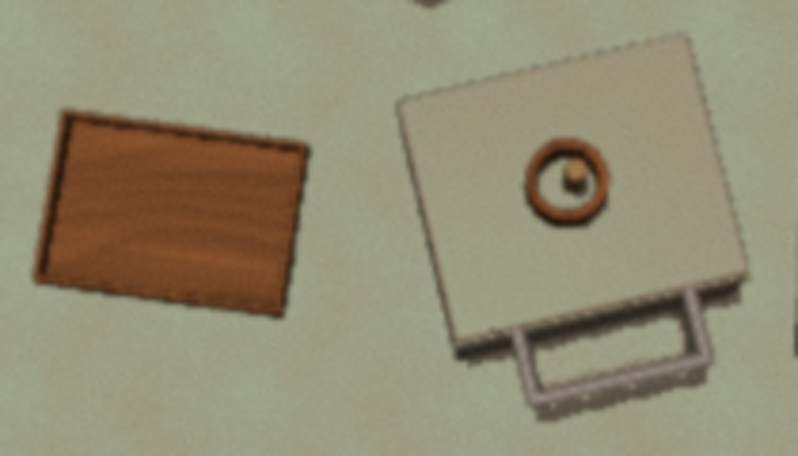

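The crop shows the lid corners at about (402,100), (686,36), (745,275) and (458,345). The bar axis runs (534,397)–(708,358), and the ring is at (567,181) with the post slightly up and to the right inside it. The tray is clear.

```bash
python3 - <<'E'
from h import *
f=lambda x,y:(190+(x+.5)/3.8-.5,155+(y+.5)/3.8-.5)
L=np.array([ray('top',f(*p),.102) for p in [(402,100),(686,36),(745,275),(458,345)]])
print(L.round(4),L.mean(0)); 
print([np.linalg.norm(L[i]-L[i-1]).round(4) for i in range(4)])
ax=(L[0]+L[1]-L[2]-L[3])[:2]; ay=(L[0]+L[3]-L[1]-L[2])[:2]
print('yaw',np.degrees(np.arctan2(ax[1],ax[0])),np.degrees(np.arctan2(-ay[0],ay[1])))
B=np.array([ray('top',f(*p),.096) for p in [(534,397),(708,358)]]); d=B[0]-B[1]
print('bar',B.round(4),B.mean(0),np.linalg.norm(d),np.degrees(np.arctan2(-d[0],d[1])))
print('ring',ray('top',f(567,181),.132),'post',ray('top',f(575,172),.147))
# scene check of ring, post
im=cv2.imread('pics/scene.png');hsv=cv2.cvtColor(im,cv2.COLOR_BGR2HSV)
w=np.zeros(im.shape[:2],bool); w[245:290,290:335]=hsv[245:290,290:335,1]>95
for c,st,m in comps(w,30): print('ring scene',c,st, ray('scene',c,.12))
s=ctrl.read_state();R=np.array(s['eef_rot']);print(s['tcp_pos'],np.degrees(np.arctan2(R[1,0],R[0,0])))
E
```

```text
[[ 0.665   0.1016  0.102 ]
 [ 0.7072 -0.0779  0.102 ]
 [ 0.5539 -0.1128  0.102 ]
 [ 0.5093  0.0653  0.102 ]] [ 0.60885944 -0.0059366   0.102     ]
[np.float64(0.1599), np.float64(0.1844), np.float64(0.1571), np.float64(0.1836)]
yaw 12.958024712795842 13.644963910103526
bar [[ 0.4778  0.0181  0.096 ]
 [ 0.5026 -0.0899  0.096 ]] [ 0.49020437 -0.03589005  0.096     ] 0.11082910686988565 12.949280344047075
ring [ 0.60658597 -0.0008312   0.132     ] post [ 0.60882895 -0.00488475  0.147     ]
ring scene [311.57583548 267.13881748] [302 256  21  23 389] [ 0.61049627 -0.00072311  0.12      ]
[0.19930938 0.61819413 0.2435616 ] 162.13580976701581
```

```bash
cat >> h.py <<'E'
from scipy.spatial.transform import Rotation as Ro
def Rt(yaw,pitch=0):
    # tool y horizontal at yaw deg, z down
    a=np.radians(yaw); y=np.array([np.cos(a),np.sin(a),0]); z=np.array([0,0,-1.]); 
    return np.column_stack([np.cross(y,z),y,z])
def go(p,R):
    s=ctrl.read_state(); R0=np.array(s['eef_rot'])
    print('t',s['time_s'],'at',np.round(s['tcp_pos'],4),'shift mm',(R0.T@(np.array(p)-s['tcp_pos'])*1000).round(1),'turn',np.degrees(Ro.from_matrix(R0.T@R).as_rotvec()).round(2),
     'F',np.round(s['ft_force'],1),'gap',round(s['finger_gap'],3),round(s['finger_force'],2))
E
python3 -c "
from h import *
go([.6066,-.001,.245],Rt(13.2))"
```

```text
t 0.1 at [0.1993 0.6182 0.2436] shift mm [-577.6 -464.4   -0.6] turn [-0.09  0.06 58.94] F [ 0.5 -0.2 -1.5] gap 1.001 0.0
```

{"op": "apply_moves", "data": {"steps": [{"dx": -15, "dy": -12, "az": 2, "claw": 1}, {"dx": -45, "dy": -36, "az": 5, "claw": 1}, {"dx": -80, "dy": -64, "az": 9, "claw": 1}, {"dx": -117, "dy": -94, "az": 13, "claw": 1}, {"dx": -154, "dy": -124, "az": 17, "claw": 1}, {"dx": -191, "dy": -154, "az": 21, "claw": 1}, {"dx": -228, "dy": -184, "az": 25, "claw": 1}, {"dx": -265, "dy": -213, "az": 28, "claw": 1}, {"dx": -295, "dy": -237, "az": 30, "claw": 1}, {"dx": -300, "dy": -241, "az": 31, "claw": 1}]}}

```text
invalid input
```

```bash
python3 -c "
from h import *
go([.6066,-.001,.245],Rt(13.2))"
```

```text
t 0.1 at [0.1993 0.6182 0.2436] shift mm [-577.6 -464.4   -0.6] turn [-0.09  0.06 58.94] F [ 0.5 -0.2 -1.5] gap 1.001 0.0
```

{"op": "apply_moves", "data": {"steps": [{"dx": -15, "dy": -12, "dz": 0, "ax": 0, "ay": 0, "az": 2, "claw": 1}, {"dx": -45, "dy": -36, "dz": 0, "ax": 0, "ay": 0, "az": 5, "claw": 1}, {"dx": -80, "dy": -64, "dz": 0, "ax": 0, "ay": 0, "az": 9, "claw": 1}, {"dx": -117, "dy": -94, "dz": 0, "ax": 0, "ay": 0, "az": 13, "claw": 1}, {"dx": -154, "dy": -124, "dz": 0, "ax": 0, "ay": 0, "az": 17, "claw": 1}, {"dx": -191, "dy": -154, "dz": 0, "ax": 0, "ay": 0, "az": 21, "claw": 1}, {"dx": -228, "dy": -184, "dz": 0, "ax": 0, "ay": 0, "az": 25, "claw": 1}, {"dx": -265, "dy": -213, "dz": 0, "ax": 0, "ay": 0, "az": 28, "claw": 1}, {"dx": -295, "dy": -237, "dz": 0, "ax": 0, "ay": 0, "az": 30, "claw": 1}, {"dx": -300, "dy": -241, "dz": 0, "ax": 0, "ay": 0, "az": 31, "claw": 1}], "newtons": 10}}

```text
time_s: 1.1
tcp_pos: [0.4142, 0.2918, 0.2445]
eef_rot: [[-0.651, 0.759, 0.001], [0.759, 0.651, -0.002], [-0.002, -0.0, -1.0]]
ft_force: [0.6, -0.5, 0.3]
finger_gap: 0.998
finger_force: 0.0
```

```bash
python3 -c "
from h import *
go([.6066,-.001,.245],Rt(13.2))"
```

```text
t 1.1 at [0.4142 0.2918 0.2445] shift mm [-3.476e+02 -4.430e+01  2.000e-01] turn [1.000e-02 1.200e-01 2.738e+01] F [ 0.6 -0.5  0.3] gap 0.998 0.0
```

{"op": "apply_moves", "data": {"steps": [{"dx": -15, "dy": -2, "dz": 0, "ax": 0, "ay": 0, "az": 2, "claw": 1}, {"dx": -50, "dy": -6, "dz": 0, "ax": 0, "ay": 0, "az": 5, "claw": 1}, {"dx": -95, "dy": -12, "dz": 0, "ax": 0, "ay": 0, "az": 9, "claw": 1}, {"dx": -140, "dy": -18, "dz": 0, "ax": 0, "ay": 0, "az": 13, "claw": 1}, {"dx": -185, "dy": -24, "dz": 0, "ax": 0, "ay": 0, "az": 17, "claw": 1}, {"dx": -230, "dy": -29, "dz": 0, "ax": 0, "ay": 0, "az": 21, "claw": 1}, {"dx": -275, "dy": -35, "dz": 0, "ax": 0, "ay": 0, "az": 24, "claw": 1}, {"dx": -315, "dy": -40, "dz": 0, "ax": 0, "ay": 0, "az": 26, "claw": 1}, {"dx": -340, "dy": -43, "dz": 0, "ax": 0, "ay": 0, "az": 27, "claw": 1}, {"dx": -348, "dy": -44, "dz": 0, "ax": 0, "ay": 0, "az": 27.4, "claw": 1}]}}

```text
time_s: 2.1
tcp_pos: [0.6077, 0.0037, 0.244]
eef_rot: [[-0.234, 0.972, -0.0], [0.972, 0.234, -0.002], [-0.002, -0.001, -1.0]]
ft_force: [-1.2, 0.1, 0.8]
finger_gap: 0.998
finger_force: 0.0
```

{"op": "apply_moves", "data": {"steps": [{"dx": 0, "dy": 0, "dz": 0, "ax": 0, "ay": 0, "az": 0, "claw": 1}, {"dx": 0, "dy": 0, "dz": 0, "ax": 0, "ay": 0, "az": 0, "claw": 1}]}}

```text
time_s: 2.3
tcp_pos: [0.6063, 0.0086, 0.2442]
eef_rot: [[-0.24, 0.971, -0.001], [0.971, 0.24, 0.001], [0.002, -0.001, -1.0]]
ft_force: [1.2, -0.0, -0.3]
finger_gap: 1.002
finger_force: 0.0
```

```bash
python3 - <<'E'
from h import *
go([.6066,-.001,.245],Rt(13.2))
s=ctrl.read_state(); im=vision.read_camera('wrist')[:,:,::-1]; cv2.imwrite('pics/w1.png',im)
hsv=cv2.cvtColor(im,cv2.COLOR_BGR2HSV)
for c,st,m in comps((hsv[...,1]>95)&(hsv[...,0]<25),400):
    (x,y),r=cv2.minEnclosingCircle(np.argwhere(m)[:,::-1].astype(np.float32))
    print(c,st,(x,y),r,ray('wrist',(x,y),.132,s=s),ray('wrist',(x,y),.117,s=s))
E
```

```text
t 2.3 at [0.6063 0.0086 0.2442] shift mm [-9.4 -2.  -0.9] turn [-0.05 -0.09  0.7 ] F [ 1.2 -0.  -0.3] gap 1.002 0.0
[388.66129928  16.83037202] [ 306    0  137   51 3602] (374.0, 0.0) 68.0000991821289 [0.60212443 0.16167205 0.132     ] [0.60295495 0.1662425  0.117     ]
[321.4081203  251.11488722] [ 286  211   72   77 3325] (321.9613342285156, 248.86740112304688) 38.345970153808594 [0.60958619 0.00448895 0.132     ] [ 6.10859567e-01 -2.69251481e-04  1.17000000e-01]
[ 46.8752491  252.93051681] [   0  212  100   81 7527] (49.5, 251.5) 63.328609466552734 [ 0.42331126 -0.04350533  0.132     ] [ 0.41352941 -0.05111194  0.117     ]
[109.98711525 341.21617752] [  94  307   40   69 1397] (112.5, 341.0) 35.0464973449707 [ 0.47293418 -0.10504283  0.132     ] [ 0.4660974  -0.11630163  0.117     ]
[529.57092199 341.14964539] [ 506  307   40   69 1410] (525.5, 341.0) 35.0464973449707 [ 0.77742479 -0.02989784  0.132     ] [ 0.78865921 -0.03669686  0.117     ]
[480.07369003 401.02751279] [ 288  386  352   28 7233] (463.5356140136719, 399.0) 175.94540405273438 [ 0.74977448 -0.0908047   0.132     ] [ 0.75936789 -0.10121848  0.117     ]
```

View pics/w1.png

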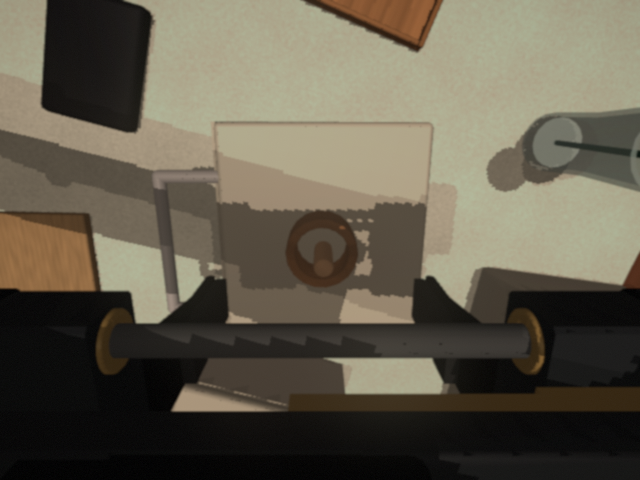

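The wrist view shows the ring at about (322,247), aligned with the box. The arm is still settling, so I'll measure again.

```bash
python3 - <<'E'
from h import *
for k in range(4):
    s=ctrl.read_state(); im=vision.read_camera('wrist')[:,:,::-1]
    hsv=cv2.cvtColor(im,cv2.COLOR_BGR2HSV)
    m=(hsv[...,1]>95)&(hsv[...,0]<25); m[:150]=0;m[300:]=0;m[:,:250]=0;m[:,400:]=0
    c,st,mm=max(comps(m,400),key=lambda t:t[1][4])
    # top rim: width and its top row
    x=st[0]+st[2]/2-.5; y=st[1]+st[2]/2-.5
    print(np.round(s['tcp_pos'],4),st,ray('wrist',(x,y),.132,s=s).round(4))
go([.6066,-.001,.245],Rt(13.2))
E
```

```text
[0.6063 0.0089 0.2443] [ 286  211   72   77 3335] [0.6089 0.0063 0.132 ]
[0.6063 0.0088 0.2445] [ 286  211   72   77 3314] [0.6089 0.0061 0.132 ]
[0.6064 0.0084 0.2446] [ 285  211   73   76 3316] [0.6088 0.0053 0.132 ]
[0.6064 0.0081 0.2447] [ 285  210   73   76 3313] [0.6087 0.0056 0.132 ]
t 2.55 at [0.6065 0.0077 0.2447] shift mm [-8.4 -2.  -0.3] turn [ 0.02 -0.04  0.66] F [-0.3 -0.1 -0.7] gap 1.0 0.0
```

{"op": "apply_moves", "data": {"steps": [{"dx": -3, "dy": 1, "dz": 15, "ax": 0, "ay": 0, "az": 0, "claw": 1}, {"dx": -3, "dy": 1, "dz": 35, "ax": 0, "ay": 0, "az": 0.3, "claw": 1}, {"dx": -3, "dy": 1, "dz": 45, "ax": 0, "ay": 0, "az": 0.5, "claw": 1}, {"dx": -3, "dy": 1, "dz": 50, "ax": 0, "ay": 0, "az": 0.5, "claw": 1}, {"dx": -3, "dy": 1, "dz": 50, "ax": 0, "ay": 0, "az": 0.5, "claw": 1}, {"dx": -3, "dy": 1, "dz": 50, "ax": 0, "ay": 0, "az": 0.5, "claw": 1}, {"dx": -3, "dy": 1, "dz": 50, "ax": 0, "ay": 0, "az": 0.5, "claw": 1}]}}

```text
time_s: 3.25
tcp_pos: [0.6091, 0.0035, 0.1954]
eef_rot: [[-0.229, 0.973, 0.002], [0.973, 0.229, 0.0], [-0.0, 0.002, -1.0]]
ft_force: [0.3, -0.7, 0.6]
finger_gap: 0.999
finger_force: 0.0
```

```bash
python3 - <<'E'
from h import *
go([.608,.002,.130],Rt(13.2))
s=ctrl.read_state(); im=vision.read_camera('wrist')[:,:,::-1]; cv2.imwrite('pics/w2.png',im)
E
```

```text
t 3.25 at [0.6091 0.0035 0.1954] shift mm [-1.2 -1.5 65.4] turn [0.09 0.01 0.04] F [ 0.3 -0.7  0.6] gap 0.999 0.0
```

View pics/w2.png

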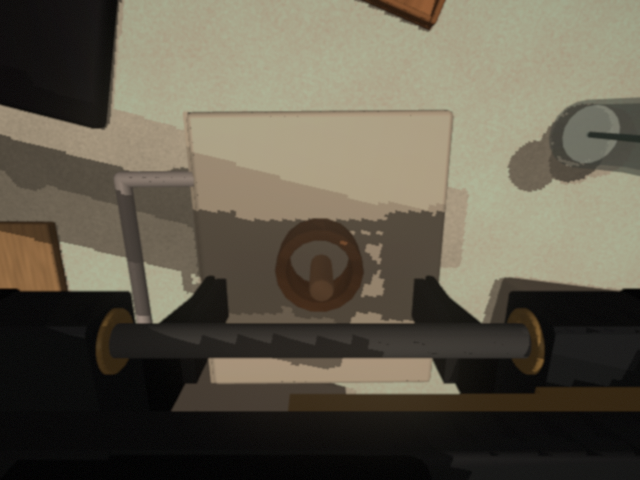

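The ring is centred between the fingers at (319,265), and the bar is visible on the left. I'll descend and grip.

{"op": "apply_moves", "data": {"steps": [{"dx": -2, "dy": 0, "dz": 15, "ax": 0, "ay": 0, "az": 0, "claw": 1}, {"dx": -3, "dy": 0, "dz": 35, "ax": 0, "ay": 0, "az": 0, "claw": 1}, {"dx": -3, "dy": 0, "dz": 52, "ax": 0, "ay": 0, "az": 0, "claw": 1}, {"dx": -3, "dy": 0, "dz": 60, "ax": 0, "ay": 0, "az": 0, "claw": 1}, {"dx": -3, "dy": 0, "dz": 64, "ax": 0, "ay": 0, "az": 0, "claw": 1}, {"dx": -3, "dy": 0, "dz": 65, "ax": 0, "ay": 0, "az": 0, "claw": 1}, {"dx": -3, "dy": 0, "dz": 65, "ax": 0, "ay": 0, "az": 0, "claw": 0.3}, {"dx": -3, "dy": 0, "dz": 65, "ax": 0, "ay": 0, "az": 0, "claw": 0}, {"dx": -3, "dy": 0, "dz": 65, "ax": 0, "ay": 0, "az": 0, "claw": 0}, {"dx": -3, "dy": 0, "dz": 65, "ax": 0, "ay": 0, "az": 0, "claw": 0}], "newtons": 10}}

```text
time_s: 4.3
tcp_pos: [0.6095, 0.0007, 0.1301]
eef_rot: [[-0.229, 0.973, 0.001], [0.973, 0.229, 0.0], [0.0, 0.001, -1.0]]
ft_force: [-0.8, -0.5, -1.4]
finger_gap: 0.726
finger_force: 0.0
```

{"op": "apply_moves", "data": {"steps": [{"dx": 0, "dy": 0, "dz": 0, "ax": 0, "ay": 0, "az": 0, "claw": -0.1}, {"dx": 0, "dy": 0, "dz": 0, "ax": 0, "ay": 0, "az": 0, "claw": -0.1}, {"dx": 0, "dy": 0, "dz": 0, "ax": 0, "ay": 0, "az": 0, "claw": -0.1}]}}

```text
time_s: 4.6
tcp_pos: [0.6093, 0.0007, 0.1298]
eef_rot: [[-0.229, 0.973, 0.0], [0.973, 0.229, 0.0], [0.0, 0.0, -1.0]]
ft_force: [-0.7, 0.2, 1.7]
finger_gap: 0.598
finger_force: 10.0
```

{"op": "apply_moves", "data": {"steps": [{"dx": 0, "dy": 0, "dz": -10, "ax": 0, "ay": 0, "az": 0, "claw": -0.1}, {"dx": 0, "dy": 0, "dz": -30, "ax": 0, "ay": 0, "az": 0, "claw": -0.1}, {"dx": 0, "dy": 0, "dz": -55, "ax": 0, "ay": 0, "az": 0, "claw": -0.1}, {"dx": 0, "dy": 0, "dz": -75, "ax": 0, "ay": 0, "az": 0, "claw": -0.1}, {"dx": 0, "dy": 0, "dz": -85, "ax": 0, "ay": 0, "az": 0, "claw": -0.1}, {"dx": 0, "dy": 0, "dz": -88, "ax": 0, "ay": 0, "az": 0, "claw": -0.1}, {"dx": 0, "dy": 0, "dz": -88, "ax": 0, "ay": 0, "az": 0, "claw": -0.1}]}}

```text
time_s: 5.3
tcp_pos: [0.6091, 0.0006, 0.2175]
eef_rot: [[-0.229, 0.973, -0.0], [0.973, 0.229, 0.0], [0.0, -0.0, -1.0]]
ft_force: [-1.0, 0.2, -1.1]
finger_gap: 0.602
finger_force: 10.0
```

```bash
python3 - <<'E'
from h import *
go([.6095,.261,.2],Rt(5))
E
```

```text
t 5.3 at [6.091e-01 6.000e-04 2.175e-01] shift mm [253.3  60.   17.5] turn [-0.   -0.01  8.24] F [-1.   0.2 -1.1] gap 0.602 10.0
```

{"op": "apply_moves", "data": {"steps": [{"dx": 12, "dy": 3, "dz": 0, "ax": 0, "ay": 0, "az": 0, "claw": -0.1}, {"dx": 40, "dy": 9, "dz": 0, "ax": 0, "ay": 0, "az": 1, "claw": -0.1}, {"dx": 80, "dy": 19, "dz": 0, "ax": 0, "ay": 0, "az": 3, "claw": -0.1}, {"dx": 120, "dy": 28, "dz": 0, "ax": 0, "ay": 0, "az": 4, "claw": -0.1}, {"dx": 160, "dy": 38, "dz": 0, "ax": 0, "ay": 0, "az": 5, "claw": -0.1}, {"dx": 200, "dy": 47, "dz": 5, "ax": 0, "ay": 0, "az": 7, "claw": -0.1}, {"dx": 232, "dy": 55, "dz": 12, "ax": 0, "ay": 0, "az": 8, "claw": -0.1}, {"dx": 248, "dy": 59, "dz": 17, "ax": 0, "ay": 0, "az": 8, "claw": -0.1}, {"dx": 253, "dy": 60, "dz": 17, "ax": 0, "ay": 0, "az": 8, "claw": -0.1}, {"dx": 253, "dy": 60, "dz": 17, "ax": 0, "ay": 0, "az": 8, "claw": -0.1}]}}

```text
time_s: 6.3
tcp_pos: [0.6095, 0.26, 0.1999]
eef_rot: [[-0.091, 0.996, -0.001], [0.996, 0.091, -0.002], [-0.001, -0.001, -1.0]]
ft_force: [-0.3, -0.8, -1.2]
finger_gap: 0.602
finger_force: 10.0
```

{"op": "apply_moves", "data": {"steps": [{"dx": 0, "dy": 0, "dz": 15, "ax": 0, "ay": 0, "az": 0, "claw": -0.1}, {"dx": 0, "dy": 0, "dz": 45, "ax": 0, "ay": 0, "az": 0, "claw": -0.1}, {"dx": 0, "dy": 0, "dz": 80, "ax": 0, "ay": 0, "az": 0, "claw": -0.1}, {"dx": 0, "dy": 0, "dz": 105, "ax": 0, "ay": 0, "az": 0, "claw": -0.1}, {"dx": 0, "dy": 0, "dz": 120, "ax": 0, "ay": 0, "az": 0, "claw": -0.1}, {"dx": 0, "dy": 0, "dz": 130, "ax": 0, "ay": 0, "az": 0, "claw": -0.1}, {"dx": 0, "dy": 0, "dz": 135, "ax": 0, "ay": 0, "az": 0, "claw": -0.1}, {"dx": 0, "dy": 0, "dz": 135, "ax": 0, "ay": 0, "az": 0, "claw": -0.1}]}}

```text
time_s: 7.1
tcp_pos: [0.6101, 0.2603, 0.0658]
eef_rot: [[-0.091, 0.996, 0.001], [0.996, 0.091, 0.0], [0.0, 0.001, -1.0]]
ft_force: [-0.1, 0.3, -0.7]
finger_gap: 0.603
finger_force: 10.0
```

```bash
python3 - <<'E'
from h import *
go([.6095,.261,.035],Rt(5))
im=vision.read_camera('top')[:,:,::-1]; cv2.imwrite('pics/t2.png',cv2.resize(im[130:290,180:400],None,fx=3,fy=3))
E
```

```text
t 7.1 at [0.6101 0.2603 0.0658] shift mm [ 0.7 -0.5 30.8] turn [ 0.03 -0.    0.2 ] F [-0.1  0.3 -0.7] gap 0.603 10.0
```

View pics/t2.png

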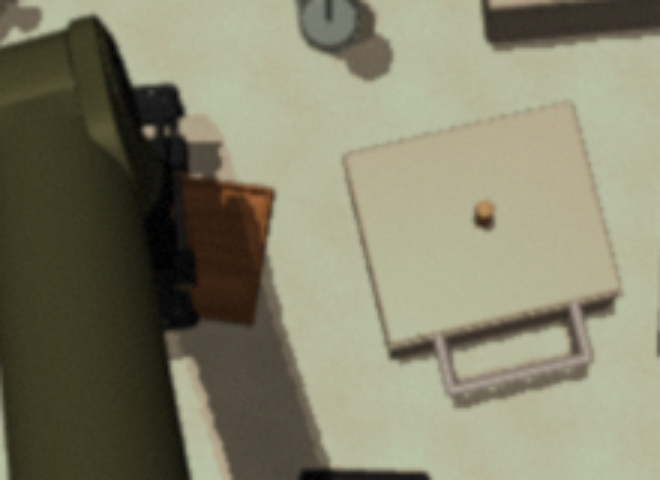

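The lid is shut, the post at (485,213) is bare, and the gripper is over the tray. I'll lower the ring.

{"op": "apply_moves", "data": {"steps": [{"dx": 0, "dy": 0, "dz": 12, "ax": 0, "ay": 0, "az": 0, "claw": -0.1}, {"dx": 0, "dy": 0, "dz": 22, "ax": 0, "ay": 0, "az": 0, "claw": -0.1}, {"dx": 0, "dy": 0, "dz": 28, "ax": 0, "ay": 0, "az": 0, "claw": -0.1}, {"dx": 0, "dy": 0, "dz": 31, "ax": 0, "ay": 0, "az": 0, "claw": -0.1}, {"dx": 0, "dy": 0, "dz": 32, "ax": 0, "ay": 0, "az": 0, "claw": -0.1}, {"dx": 0, "dy": 0, "dz": 32, "ax": 0, "ay": 0, "az": 0, "claw": -0.1}, {"dx": 0, "dy": 0, "dz": 32, "ax": 0, "ay": 0, "az": 0, "claw": -0.1}]}}

```text
time_s: 7.85
tcp_pos: [0.61, 0.2608, 0.034]
eef_rot: [[-0.091, 0.996, 0.001], [0.996, 0.091, 0.0], [0.0, 0.001, -1.0]]
ft_force: [1.2, -0.9, -0.7]
finger_gap: 0.602
finger_force: 10.0
```

{"op": "apply_moves", "data": {"steps": [{"dx": 0, "dy": 0, "dz": 0, "ax": 0, "ay": 0, "az": 0, "claw": 0.3}, {"dx": 0, "dy": 0, "dz": 0, "ax": 0, "ay": 0, "az": 0, "claw": 0.5}, {"dx": 0, "dy": 0, "dz": 0, "ax": 0, "ay": 0, "az": 0, "claw": 0.5}, {"dx": 0, "dy": 0, "dz": 0, "ax": 0, "ay": 0, "az": 0, "claw": 0.5}, {"dx": 0, "dy": 0, "dz": 0, "ax": 0, "ay": 0, "az": 0, "claw": 0.5}, {"dx": 0, "dy": 0, "dz": 0, "ax": 0, "ay": 0, "az": 0, "claw": 0.5}]}}

```text
time_s: 8.45
tcp_pos: [0.6097, 0.2606, 0.0336]
eef_rot: [[-0.091, 0.996, 0.0], [0.996, 0.091, 0.0], [0.0, 0.0, -1.0]]
ft_force: [0.5, 0.3, -0.2]
finger_gap: 0.75
finger_force: 0.0
```

{"op": "apply_moves", "data": {"steps": [{"dx": 0, "dy": 0, "dz": -8, "ax": 0, "ay": 0, "az": 0, "claw": 0.5}, {"dx": 0, "dy": 0, "dz": -22, "ax": 0, "ay": 0, "az": 0, "claw": 0.5}, {"dx": 0, "dy": 0, "dz": -45, "ax": 0, "ay": 0, "az": 0, "claw": 0.5}, {"dx": 0, "dy": 0, "dz": -80, "ax": 0, "ay": 0, "az": 0, "claw": 0.3}, {"dx": 0, "dy": 0, "dz": -115, "ax": 0, "ay": 0, "az": 0, "claw": 0}, {"dx": 0, "dy": 0, "dz": -145, "ax": 0, "ay": 0, "az": 0, "claw": -0.31}, {"dx": 0, "dy": 0, "dz": -162, "ax": 0, "ay": 0, "az": 0, "claw": -0.31}, {"dx": 0, "dy": 0, "dz": -167, "ax": 0, "ay": 0, "az": 0, "claw": -0.31}, {"dx": 0, "dy": 0, "dz": -167, "ax": 0, "ay": 0, "az": 0, "claw": -0.31}]}}

```text
time_s: 9.35
tcp_pos: [0.6101, 0.2608, 0.202]
eef_rot: [[-0.091, 0.996, 0.002], [0.996, 0.091, 0.001], [0.001, 0.002, -1.0]]
ft_force: [-0.1, 0.2, -0.4]
finger_gap: 0.367
finger_force: 0.0
```

```bash
python3 - <<'E'
from h import *
go([.488,-.035,.2],Rt(13.2))
E
```

```text
t 9.35 at [0.6101 0.2608 0.202 ] shift mm [-283.4 -148.6    1.4] turn [ 0.13 -0.05 -7.97] F [-0.1  0.2 -0.4] gap 0.367 0.0
```

{"op": "apply_moves", "data": {"steps": [{"dx": -12, "dy": -6, "dz": 0, "ax": 0, "ay": 0, "az": 0, "claw": -0.31}, {"dx": -40, "dy": -21, "dz": 0, "ax": 0, "ay": 0, "az": -1, "claw": -0.31}, {"dx": -80, "dy": -42, "dz": 0, "ax": 0, "ay": 0, "az": -2, "claw": -0.31}, {"dx": -120, "dy": -63, "dz": 0, "ax": 0, "ay": 0, "az": -3, "claw": -0.31}, {"dx": -160, "dy": -84, "dz": 0, "ax": 0, "ay": 0, "az": -5, "claw": -0.31}, {"dx": -200, "dy": -105, "dz": 0, "ax": 0, "ay": 0, "az": -6, "claw": -0.31}, {"dx": -238, "dy": -125, "dz": 0, "ax": 0, "ay": 0, "az": -7, "claw": -0.31}, {"dx": -265, "dy": -139, "dz": 0, "ax": 0, "ay": 0, "az": -8, "claw": -0.31}, {"dx": -280, "dy": -147, "dz": 0, "ax": 0, "ay": 0, "az": -8, "claw": -0.31}, {"dx": -283, "dy": -149, "dz": 0, "ax": 0, "ay": 0, "az": -8, "claw": -0.31}]}}

```text
time_s: 10.35
tcp_pos: [0.4858, -0.0368, 0.1998]
eef_rot: [[-0.225, 0.974, -0.001], [0.974, 0.225, 0.0], [0.001, -0.001, -1.0]]
ft_force: [-0.1, 0.5, -0.2]
finger_gap: 0.347
finger_force: 0.0
```

{"op": "apply_moves", "data": {"steps": [{"dx": 0, "dy": 0, "dz": 10, "ax": 0, "ay": 0, "az": 0, "claw": -0.31}, {"dx": 0, "dy": 0, "dz": 20, "ax": 0, "ay": 0, "az": 0, "claw": -0.31}, {"dx": 0, "dy": 0, "dz": 25, "ax": 0, "ay": 0, "az": 0, "claw": -0.31}, {"dx": 0, "dy": 0, "dz": 25, "ax": 0, "ay": 0, "az": 0, "claw": -0.31}, {"dx": 0, "dy": 0, "dz": 25, "ax": 0, "ay": 0, "az": 0, "claw": -0.31}, {"dx": 0, "dy": 0, "dz": 25, "ax": 0, "ay": 0, "az": 0, "claw": -0.31}]}}

```text
time_s: 10.95
tcp_pos: [0.4875, -0.0345, 0.1757]
eef_rot: [[-0.229, 0.973, 0.0], [0.973, 0.229, -0.0], [-0.0, 0.0, -1.0]]
ft_force: [-0.6, 1.0, -0.6]
finger_gap: 0.345
finger_force: 0.0
```

```bash
python3 - <<'E'
from h import *
go([.488,-.035,.099],Rt(13.2))
im=vision.read_camera('wrist')[:,:,::-1]; cv2.imwrite('pics/w3.png',im)
im=vision.read_camera('top')[:,:,::-1]; cv2.imwrite('pics/t3.png',cv2.resize(im[160:280,180:400],None,fx=3,fy=3))
hsv=cv2.cvtColor(im,cv2.COLOR_BGR2HSV)
E
```

```text
t 10.95 at [ 0.4875 -0.0345  0.1757] shift mm [-0.6  0.4 76.7] turn [0.02 0.01 0.06] F [-0.6  1.  -0.6] gap 0.345 0.0
```

View pics/w3.png

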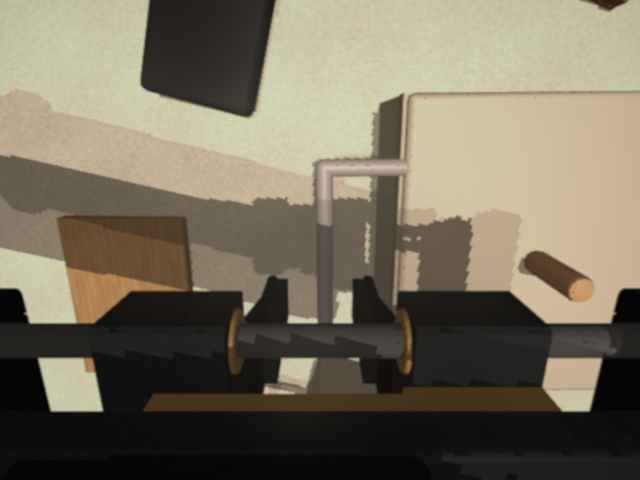

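View pics/t3.png

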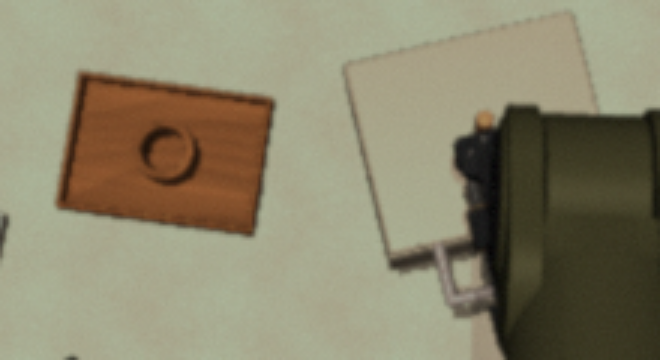

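The ring lies flat in the tray. In the wrist view the bar at x≈325 runs straight between the fingers. I'll descend and grip it.

{"op": "apply_moves", "data": {"steps": [{"dx": 0, "dy": 2, "dz": 12, "ax": 0, "ay": 0, "az": 0, "claw": -0.31}, {"dx": 0, "dy": 2, "dz": 35, "ax": 0, "ay": 0, "az": 0, "claw": -0.31}, {"dx": 0, "dy": 2, "dz": 55, "ax": 0, "ay": 0, "az": 0, "claw": -0.31}, {"dx": 0, "dy": 2, "dz": 68, "ax": 0, "ay": 0, "az": 0, "claw": -0.31}, {"dx": 0, "dy": 2, "dz": 75, "ax": 0, "ay": 0, "az": 0, "claw": -0.31}, {"dx": 0, "dy": 2, "dz": 77, "ax": 0, "ay": 0, "az": 0, "claw": -0.31}, {"dx": 0, "dy": 2, "dz": 77, "ax": 0, "ay": 0, "az": 0, "claw": -0.31}, {"dx": 0, "dy": 2, "dz": 77, "ax": 0, "ay": 0, "az": 0, "claw": -0.31}], "newtons": 20}}

```text
time_s: 11.85
tcp_pos: [0.4898, -0.0343, 0.0993]
eef_rot: [[-0.229, 0.973, 0.002], [0.973, 0.229, 0.0], [-0.0, 0.002, -1.0]]
ft_force: [0.5, 0.0, -0.3]
finger_gap: 0.343
finger_force: 0.0
```

{"op": "apply_moves", "data": {"steps": [{"dx": 0, "dy": 0, "dz": 0, "ax": 0, "ay": 0, "az": 0, "claw": -0.6}, {"dx": 0, "dy": 0, "dz": 0, "ax": 0, "ay": 0, "az": 0, "claw": -1}, {"dx": 0, "dy": 0, "dz": 0, "ax": 0, "ay": 0, "az": 0, "claw": -1}, {"dx": 0, "dy": 0, "dz": 0, "ax": 0, "ay": 0, "az": 0, "claw": -1}, {"dx": 0, "dy": 0, "dz": 0, "ax": 0, "ay": 0, "az": 0, "claw": -1}, {"dx": 0, "dy": 0, "dz": 0, "ax": 0, "ay": 0, "az": 0, "claw": -1}], "newtons": 20}}

```text
time_s: 12.45
tcp_pos: [0.4904, -0.034, 0.099]
eef_rot: [[-0.229, 0.973, 0.003], [0.973, 0.229, 0.0], [-0.0, 0.003, -1.0]]
ft_force: [5.4, 0.5, -1.9]
finger_gap: 0.108
finger_force: 19.9
```

```bash
python3 - <<'E'
from h import *
go([.488,-.035,.099],Rt(13.2))
for t in range(0,65,5):
    a=np.radians(t)
    print(t,'dy',round(205*(1-np.cos(a))+6*np.sin(a),1),'dz',-round(205*np.sin(a)+6*(np.cos(a)-1),1))
E
```

```text
t 12.45 at [ 0.4904 -0.034   0.099 ] shift mm [-0.4 -2.5  0. ] turn [0.17 0.02 0.05] F [ 5.4  0.5 -1.9] gap 0.108 19.95
0 dy 0.0 dz -0.0
5 dy 1.3 dz -17.8
10 dy 4.2 dz -35.5
15 dy 8.5 dz -52.9
20 dy 14.4 dz -69.8
25 dy 21.7 dz -86.1
30 dy 30.5 dz -101.7
35 dy 40.5 dz -116.5
40 dy 51.8 dz -130.4
45 dy 64.3 dz -143.2
50 dy 77.8 dz -154.9
55 dy 92.3 dz -165.4
60 dy 107.7 dz -174.5
```

{"op": "apply_moves", "data": {"steps": [{"dx": 0, "dy": 1, "dz": 0, "ax": 0, "ay": 0, "az": 0, "claw": -1}, {"dx": 0, "dy": 2, "dz": -6, "ax": 0, "ay": 0, "az": 0, "claw": -1}, {"dx": 0, "dy": 3, "dz": -18, "ax": 0, "ay": 0, "az": 0, "claw": -1}, {"dx": 0, "dy": 4, "dz": -27, "ax": 0, "ay": 0, "az": 0, "claw": -1}, {"dx": 0, "dy": 6, "dz": -36, "ax": 0, "ay": 0, "az": 0, "claw": -1}, {"dx": 0, "dy": 8, "dz": -45, "ax": 0, "ay": 0, "az": 0, "claw": -1}, {"dx": 0, "dy": 10, "dz": -53, "ax": 0, "ay": 0, "az": 0, "claw": -1}, {"dx": 0, "dy": 13, "dz": -61, "ax": 0, "ay": 0, "az": 0, "claw": -1}, {"dx": 0, "dy": 16, "dz": -70, "ax": 0, "ay": 0, "az": 0, "claw": -1}, {"dx": 0, "dy": 16, "dz": -70, "ax": 0, "ay": 0, "az": 0, "claw": -1}]}}

```text
time_s: 13.45
tcp_pos: [0.5052, -0.0304, 0.1697]
eef_rot: [[-0.229, 0.973, 0.001], [0.973, 0.229, 0.0], [0.0, 0.001, -1.0]]
ft_force: [2.7, 1.8, -3.3]
finger_gap: 0.102
finger_force: 20.0
```

```bash
python3 - <<'E'
from h import *
go([.592,-.010,.2735],Rt(13.2))
print(vision.read_camera('scene').shape)
im=vision.read_camera('scene')[:,:,::-1]; cv2.imwrite('pics/s3.png',cv2.resize(im[180:380,140:440],None,fx=2.6,fy=2.6))
E
```

```text
t 13.45 at [ 0.5052 -0.0304  0.1697] shift mm [   0.    89.2 -103.7] turn [ 0.05 -0.01  0.05] F [ 2.7  1.8 -3.3] gap 0.102 20.04
(480, 640, 3)
```

View pics/s3.png

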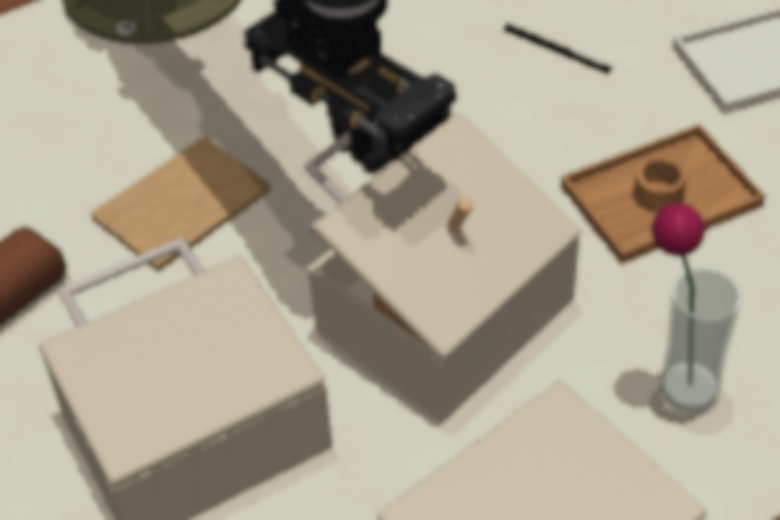

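The lid is lifting at about 20° with the bar held, the ring is in the tray and the twin lid is shut. I'll continue to 60°.

{"op": "apply_moves", "data": {"steps": [{"dx": 0, "dy": 2, "dz": -5, "ax": 0, "ay": 0, "az": 0, "claw": -1}, {"dx": 0, "dy": 5, "dz": -12, "ax": 0, "ay": 0, "az": 0, "claw": -1}, {"dx": 0, "dy": 9, "dz": -20, "ax": 0, "ay": 0, "az": 0, "claw": -1}, {"dx": 0, "dy": 14, "dz": -28, "ax": 0, "ay": 0, "az": 0, "claw": -1}, {"dx": 0, "dy": 18, "dz": -36, "ax": 0, "ay": 0, "az": 0, "claw": -1}, {"dx": 0, "dy": 24, "dz": -43, "ax": 0, "ay": 0, "az": 0, "claw": -1}, {"dx": 0, "dy": 29, "dz": -51, "ax": 0, "ay": 0, "az": 0, "claw": -1}, {"dx": 0, "dy": 34, "dz": -57, "ax": 0, "ay": 0, "az": 0, "claw": -1}, {"dx": 0, "dy": 37, "dz": -61, "ax": 0, "ay": 0, "az": 0, "claw": -1}, {"dx": 0, "dy": 37, "dz": -61, "ax": 0, "ay": 0, "az": 0, "claw": -1}]}}

```text
time_s: 14.55
tcp_pos: [0.542, -0.0215, 0.2289]
eef_rot: [[-0.23, 0.973, 0.002], [0.973, 0.23, -0.0], [-0.001, 0.002, -1.0]]
ft_force: [9.3, 1.9, -9.7]
finger_gap: 0.096
finger_force: 20.5
```

{"op": "apply_moves", "data": {"steps": [{"dx": 0, "dy": 3, "dz": -3, "ax": 0, "ay": 0, "az": 0, "claw": -1}, {"dx": 0, "dy": 9, "dz": -9, "ax": 0, "ay": 0, "az": 0, "claw": -1}, {"dx": 0, "dy": 17, "dz": -16, "ax": 0, "ay": 0, "az": 0, "claw": -1}, {"dx": 0, "dy": 26, "dz": -25, "ax": 0, "ay": 0, "az": 0, "claw": -1}, {"dx": 0, "dy": 35, "dz": -31, "ax": 0, "ay": 0, "az": 0, "claw": -1}, {"dx": 0, "dy": 44, "dz": -37, "ax": 0, "ay": 0, "az": 0, "claw": -1}, {"dx": 0, "dy": 51, "dz": -41, "ax": 0, "ay": 0, "az": 0, "claw": -1}, {"dx": 0, "dy": 56, "dz": -44, "ax": 0, "ay": 0, "az": 0, "claw": -1}, {"dx": 0, "dy": 56, "dz": -44, "ax": 0, "ay": 0, "az": 0, "claw": -1}, {"dx": 0, "dy": 56, "dz": -44, "ax": 0, "ay": 0, "az": 0, "claw": -1}]}}

```text
time_s: 15.55
tcp_pos: [0.5946, -0.0088, 0.2712]
eef_rot: [[-0.229, 0.973, -0.003], [0.973, 0.229, -0.0], [0.0, -0.003, -1.0]]
ft_force: [5.3, 1.5, -12.5]
finger_gap: 0.102
finger_force: 20.7
```

{"op": "apply_moves", "data": {"steps": [{"dx": 0, "dy": 0, "dz": 0, "ax": 0, "ay": 0, "az": 0, "claw": -1}, {"dx": 0, "dy": 0, "dz": 0, "ax": 0, "ay": 0, "az": 0, "claw": -1}, {"dx": 0, "dy": 0, "dz": 0, "ax": 0, "ay": 0, "az": 0, "claw": -1}, {"dx": 0, "dy": 0, "dz": 0, "ax": 0, "ay": 0, "az": 0, "claw": -1}, {"dx": 0, "dy": 0, "dz": 0, "ax": 0, "ay": 0, "az": 0, "claw": -1}]}}

```text
time_s: 16.05
tcp_pos: [0.5944, -0.0089, 0.2711]
eef_rot: [[-0.229, 0.973, -0.003], [0.973, 0.229, -0.0], [0.0, -0.003, -1.0]]
ft_force: [6.1, 1.3, -12.9]
finger_gap: 0.1
finger_force: 20.7
```

```bash
python3 - <<'E'
from h import *
go([.592,-.010,.2735],Rt(13.2))
im=vision.read_camera('scene')[:,:,::-1]; cv2.imwrite('pics/s4.png',cv2.resize(im[150:380,140:440],None,fx=2.6,fy=2.6))
E
```

```text
t 16.05 at [ 0.5944 -0.0089  0.2711] shift mm [-0.5 -2.6 -2.4] turn [-0.18 -0.03  0.05] F [  6.1   1.3 -12.9] gap 0.1 20.74
```

View pics/s4.png

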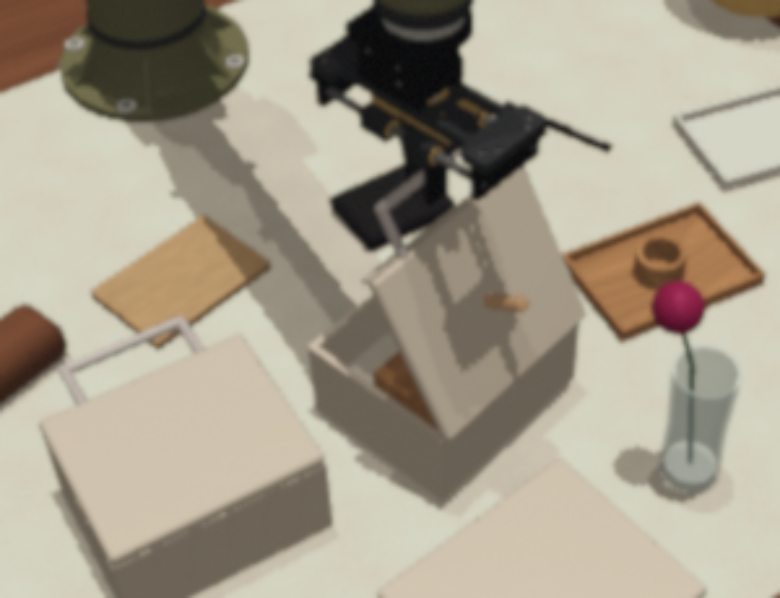

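```bash
python3 -c "
from bench import finish_job
print(finish_job())"
```

```text
the job is handed in; nothing more can be done
None
```

I handed the job in with the ring resting flat in the wooden tray and the arm still holding the box's lid open at about 59–60°, worked out from how far the gripper lifted the bar; the last camera image shows the twin lid shut and nothing else moved, but I don't have the judge's result.

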